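Open the jug's flip-top safety cap

TASK

Open the steel jug on the market stall for a customer: flip the hinged tab all the way over to the back first, then unscrew the winged safety cap beneath it anticlockwise to its stop, or nearly. A catch inside lets the cap turn only at one depth, part-way down its spring travel, so press slowly with a light twist and feel for where it gives. Be gentle with the plastic, leave the cap sitting on the jug and the tab folded back, and do not disturb the other goods.

Things in the scene. Friction and masses are not known exactly. Their poses are not given: they have to be found in the camera images.
- jug: Insulated steel jug, fixed: round foot (156 mm across, 8 mm high) bolted down. Body 110 mm across up to 104 mm, shoulder, then a neck 64 mm across from 128 to 150 mm height. Origin: centre of the underside, on the jug's upright axis; z up; x points from the axis to the tab's hinge (at the back, roughly away from the robot); y lies along the hinge.
- jug_mouth (a point): Centre of the top of the neck, on the jug's axis, 150 mm above the table; axes as the jug's.
- tab_hinge (a point): Middle of the tab's hinge line, which is level along the jug's y, 37 mm from the jug's axis towards jug +x, 150 mm above the table; axes as the tab's. Opening turns the tab about jug +y: its angle is the tilt of its z axis from vertical, 0 to 0.12 rad at the start, 1.57 strap upright, 2.75 stop, folded down behind. Stiff (0.2 N m, about 2.2 N at the free end), stays where left.
- tab: Black plastic L-shaped strap, 36 mm wide, 7 mm thick. Origin on the hinge line, axes as the jug's when closed: a riser at the hinge, then the flat strap (underside 190, top 197 mm above the table) runs over the cap's wing in -x to its free end 96 mm from the hinge, 28 mm past the neck's edge, open below and beside. Pinch it across the 36 mm, under 25 N per finger, or push it up from below.
- tab_tip (a point): Point in the middle of the strap's thickness and width, 11 mm from its free end; in the tab's frame at x -85, z +43.5 mm (95.5 mm from the hinge line).
- cap_turn (a joint): Angle (rad) unscrewed, growing anticlockwise from above: 0 tight, 2.7 stop; starts 0 to 0.4; rubs with 0.08 N m. A hidden catch blocks it at about 0.57 except at one depth of the cap, within about 1 mm, unmarked, from 2.5 to 9.5 mm pressed: there it gives under a light twist. Too deep, it binds: ease up. Hold that depth until 1.4; then it springs up, turns freely and cannot go back.
- cap: Grey plastic screw cap on the jug's axis: disc 52 mm across with an upright wing (bar 34 long, 12 thick, 22 mm high) across its face. Origin: centre of the disc's upper face, 164 mm above the table when tight; x along the wing (jug x at cap_turn 0). Sprung: sinks from 4 N, 1 mm per further 1.3 N, bottom at 11 mm (18 N). Rises 1.5 mm per rad; stays on the jug. Squeeze 15 to 25 N per finger, total force under 75 N.
- cap_wing (a point): Centre of the top of the cap's wing, 22 mm above the disc's face; axes as the cap's.
- pot: Bystander, loose: dark steel cooking pot, 160 mm across, 85 mm high. Origin at the centre of its underside.
- bowl: Bystander, loose: white ceramic bowl, 120 mm across, 55 mm high. Origin at the centre of its underside.
- tape: Bystander, loose: roll of clear packing tape standing on its side face, 90 mm across, 45 mm high. Origin at the centre of its underside.
- carton: Bystander, loose: closed cardboard carton 110 x 85 x 65 mm. Origin at the centre of its underside.
- mug: Bystander, loose: blue mug, 80 mm across, 90 mm high. Origin at the centre of its underside.
- spatula: Bystander, loose: kitchen spatula lying down. Origin at the centre of its underside, midway.
- jar: Bystander, loose: lidded jar, 76 mm across, 100 mm high. Origin at the centre of its underside.
Things that resemble listed ones, but are neither listed nor needed, are in the scene too. Of the things like the jug, leave any that is orange; of the rest the smaller one is meant.

How it is judged:
By the outcome, as a careful person would: the job done as asked, in the order asked, and still so for the second after the job is handed in, with the robot touching nothing.
It also fails if it takes over 72 s, if anything falls off the work surface, if the arm or the gripper's body presses on something with over 40 N, if the wrist force passes 120 N, or if a joint passes its speed limit or range.

ROBOT

A 6-joint arm with a two-finger parallel gripper is mounted at the origin on the work surface. World frame = base frame: x ahead of the robot, y to its left, z up, the work surface at z = 0. Lengths are in mm, angles in rad, forces in N, time in s.
With the tool pointing down it reaches from about 350 to 875 mm from the base axis. Payload 4.2 kg.
Tool frame: the origin (TCP) lies at the very end of the fingers, on their centre line; the grasp point (between the pads) lies 19 mm behind it (arm.grip_point_offset is the distance from the TCP to the grasp point, in mm); z points along the fingers, y is the direction in which the jaws open and shut (so a half turn about z gives the same grasp; the last joint's range is limited). The gripper opens to 85 mm and grips with 20 to 120 N. Pads are 22 mm wide; open, the fingers measure 114 mm over their backs; the gripper's body (76 mm by 85 mm) begins 54 mm behind the grasp point. The pads swing forward as they close: fully open they stand 13 mm farther back than shut.
Start: joints at [1.484, 0.385, 0.008, 0, -1.194, -0.259], TCP at [211.811, 587.993, 231.312] pointing down, gripper open.
Joint ranges: [-3.14, 3.14], [-1.21, 2.06], [-1.07, 1.41], [-3.16, 2.05], [-2.99, -0.16], [-3.1, 3.1]. Speed limits (rad/s): [2.79, 2.79, 3.14, 3.14, 3.14, 3.14].

INTERFACE

Orientations are given as a unit quaternion [x, y, z, w].
In Python, from bench import arm gives the robot as it stands.
- The arm moves only by the tool drive_tool, never from a script. Its argument "steps" is a list of rows, each a list of 5 numbers: the shift along the tool's x, y, z in m, then the turn about the tool's z in degrees, then the finger opening in m, from 0 to 0.0854. A call has 1 to 20 rows; each row shifts and turns the commanded pose from where the row before left it, along the tool's axes as they then stand; what a row does not reach is not made up. A row lasts 1/10 s, in which the tool goes at most 50 mm and 8.59 degrees, less where a joint would pass 70% of its speed; a pose out of reach is approached as far as the arm can. A call is refused whole if a number of a shift passes 0.05 or a number of a turn 8.59, either way. A call with a gripper value outside its range is refused whole. The fingers move at their own pace and stop on an object; the grip force is fixed at half the most. Time passes only in rows, so rows that do not move let the fingers close. It gives the time, the measured TCP pose, the force and the opening at its end, in the units of the state.
- arm.read_state(): the state, without advancing time (a new reading comes with each control period).
- arm.get_image(name): name is "scene" or "top" or "wrist"; returns (picture, depth): 400x640x3 uint8, blue, green, red; 400x640 float32, mm along the optical axis (not along the pixel's ray), 0 where there is no reading.
- arm.camera_params(name): a dict with "K" (3x3 intrinsics, pixels), "dist" ([k1, k2, p1, p2, k3] as OpenCV has them; the pictures are not rectified), "world_to_cam" (4x4, takes a point from world to camera coordinates); the wrist camera has in their place "mount" (4x4, takes a point from camera to tool coordinates, whose origin is the TCP and whose axes are the flange's). Camera axes: x right, y up, looking along -z (the intrinsics and any distortion apply to the point x, -y, -z); pixel columns grow to the right and rows downward; lengths in mm; the calibration is good to about 2 mm. A picture is of the moment at which its call begins: read the wrist's pose just before it. camera_params takes no time and is no camera call.
- arm.job_done(): hands the job in, once; it reports no verdict.
The state is a dict: "clock": time; "joints": joint angles; "joint_vel": joint speeds; "joint_efforts": joint torques, N m; "position": TCP position; "ee_rot": TCP orientation; "contact_force": force on the tool from outside, world axes, zero at the start; "wrist_torque": the same for the moment, N m; "gripper_width": finger opening in mm.
Only numpy, scipy, OpenCV 4.12 (cv2) and the standard library are available. Lean on these libraries where they do the work, as an engineer would, in place of code of your own. Each camera call takes 0.05 s, during which the arm holds its last target.

## Working session

There is one attempt and no reset: what is moved stays moved. The work goes in short steps, Python scripts to look and compute and a tool call to move; the robot and the scene stay as the last step left them, time stands still between calls to the robot, and variables do not carry over. Pictures are saved under pics/ and viewed, and the job is handed in when it is done.

Besides the shell and the picture viewer there is one more tool, called after "Request:" as name([rows], argument=value, ...), one row to a line, values as JSON. drive_tool: Moves the arm, as the interface text tells. Its arguments: {"type":"object","properties":{"steps":{"type":"array"}},"required":["steps"]}

```bash
mkdir -p pics; cat > h.py <<'E'
import numpy as np, cv2
from bench import arm
def snap(n,f):
    im,d=arm.get_image(n); cv2.imwrite(f'pics/{f}.png',im); np.save(f'pics/{f}.npy',d); return im,d
def ray(n,u,v):
    p=arm.camera_params(n); K=np.array(p['K'],float); D=np.array(p['dist'],float)
    q=cv2.undistortPoints(np.array([[[u,v]]],float),K,D)[0,0]
    W=np.array(p['world_to_cam'],float); R=W[:3,:3]; t=W[:3,3]
    return -R.T@t, R.T@np.array([q[0],-q[1],-1.])
def onz(n,u,v,z):
    o,d=ray(n,u,v); return o+d*(z-o[2])/d[2]
def dep(n,u,v,D):
    o,d=ray(n,u,v); return o+d*D[v,u]
def proj(n,P):
    p=arm.camera_params(n); W=np.array(p['world_to_cam'],float)
    c=(W[:3,:3]@np.array(P,float).reshape(-1,3).T).T+W[:3,3]
    c=c*[1,-1,-1]
    return cv2.projectPoints(c,np.zeros(3),np.zeros(3),np.array(p['K'],float),np.array(p['dist'],float))[0][:,0]
E
python3 - <<'E'
from h import *
snap('scene','s0'); snap('top','t0'); s=arm.read_state(); print(s)
E
```

```text
{'clock': 0.1, 'joints': array([ 1.48360658e+00,  3.85479931e-01,  6.74129689e-03, -3.86906793e-04,
       -1.19400359e+00, -2.58592824e-01]), 'joint_vel': array([-0.00297796, -0.0025316 ,  0.00364333,  0.00103988, -0.00013167,
        0.00091911]), 'joint_efforts': array([-3.75528344e-06, -3.93322349e+01,  1.88927221e+01,  4.19783235e+00,
       -2.61026958e-03,  5.95421952e-06]), 'position': array([211.65695192, 587.51101782, 230.32965287]), 'ee_rot': array([ 9.85078733e-01, -1.72101453e-01, -9.58722524e-05,  9.84767503e-04]), 'contact_force': array([-0.29529648, -0.75467248,  0.4266081 ]), 'wrist_torque': array([0.01431215, 0.04323272, 0.04877161]), 'gripper_width': 85.10331687245764}
```

View pics/s0.png

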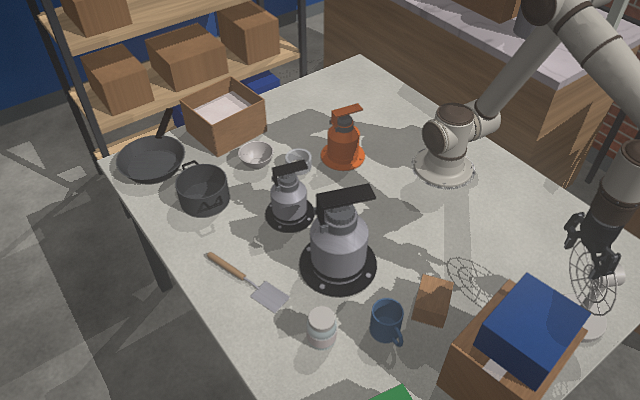

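View pics/t0.png

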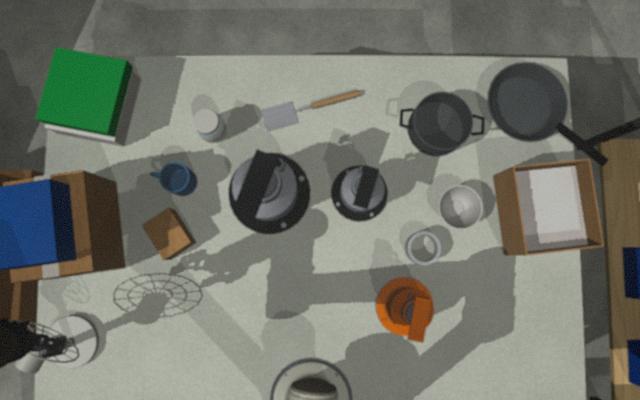

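Candidates in the top view: orange jug at (405,308), large steel jug at (270,190) and small steel jug at (360,193). The orange one is excluded, and of the other two the smaller at (360,193) is meant. I'll check its size and take an enlarged crop.

```bash
python3 - <<'E'
from h import *
im=cv2.imread('pics/t0.png'); D=np.load('pics/t0.npy')
c=im[145:240,300:420]; cv2.imwrite('pics/t0c.png',cv2.resize(c,None,fx=5,fy=5,interpolation=cv2.INTER_CUBIC))
ims=cv2.imread('pics/s0.png'); cv2.imwrite('pics/s0c.png',cv2.resize(ims[140:245,240:350],None,fx=5,fy=5,interpolation=cv2.INTER_CUBIC))
pts=[];uv=[]
for v in range(150,235):
    for u in range(310,412):
        if D[v,u]>0: pts.append(dep('top',u,v,D)); uv.append((u,v))
P=np.array(pts);uv=np.array(uv)
print('z hist',np.histogram(P[:,2],bins=[-20,4,20,90,110,130,145,158,170,180,188,194,200,206,250]))
m=(P[:,2]>188)&(P[:,2]<215)
r=cv2.minAreaRect(P[m][:,:2].astype(np.float32)); print('strap',r,m.sum(),P[m].mean(0)); print(cv2.boxPoints(r))
A=np.c_[P[m][:,:2],np.ones(m.sum())]; print('plane',np.linalg.lstsq(A,P[m][:,2],rcond=None)[0])
# foot by dark mask
g=cv2.cvtColor(im,cv2.COLOR_BGR2GRAY)
fm=(P[:,2]>3)
f=P[fm][:,:2].astype(np.float32); print('all',cv2.minEnclosingCircle(f))
low=(P[:,2]>4)&(P[:,2]<14); print('foot',low.sum(),cv2.minEnclosingCircle(P[low][:,:2].astype(np.float32)))
E
```

```text
Traceback (most recent call last):
  File "h.py", line 13, in dep
    o,d=ray(n,u,v); return o+d*D[v,u]
        ~~~^^^^^^^
  File "h.py", line 6, in ray
    p=arm.camera_params(n); K=np.array(p['K'],float); D=np.array(p['dist'],float)
ValueError: time passes only in moves, steps and waits
```

View pics/t0c.png

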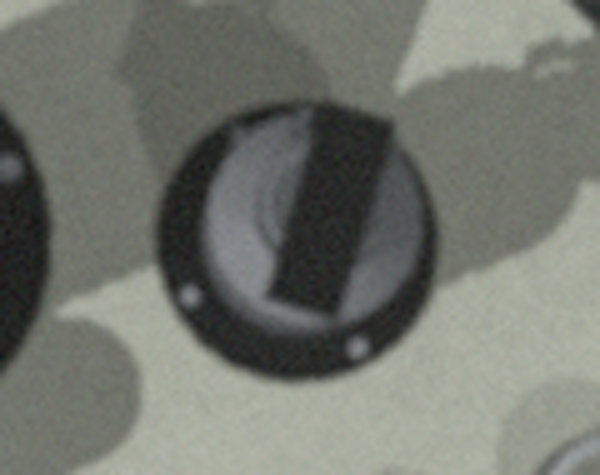

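View pics/s0c.png

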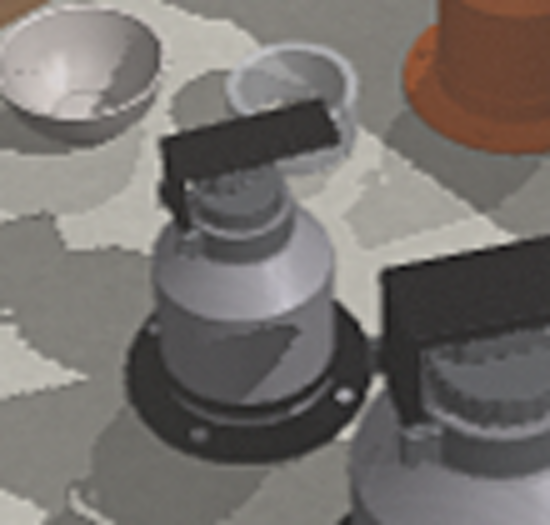

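The crops show the small steel jug, with its strap running from the hinge at the far side towards the robot. I'll cache the calibration, since calling it per pixel was refused.

```bash
python3 - <<'E'
s=open('h.py').read().replace("arm.camera_params(n)","CP(n)").replace("def snap","""_c={}
def CP(n):
    if n not in _c: _c[n]=arm.camera_params(n)
    return _c[n]
def snap""",1)
s+='''
def cloud(n,D,u0,u1,v0,v1):
    p=CP(n); U,V=np.meshgrid(np.arange(u0,u1),np.arange(v0,v1)); U=U.ravel();V=V.ravel(); d=D[V,U]; k=d>0;U=U[k];V=V[k];d=d[k]
    q=cv2.undistortPoints(np.c_[U,V].astype(float)[:,None],np.array(p['K'],float),np.array(p['dist'],float))[:,0]
    c=np.c_[q[:,0]*d,-q[:,1]*d,-d]; W=np.array(p['world_to_cam'],float)
    return (c-W[:3,3])@W[:3,:3], np.c_[U,V]
'''
open('h.py','w').write(s)
E
python3 - <<'E'
from h import *
im=cv2.imread('pics/t0.png'); D=np.load('pics/t0.npy')
P,uv=cloud('top',D,310,412,150,235)
b=[-20,4,20,90,110,130,145,158,170,180,188,194,200,206,250]
print(np.c_[b[:-1],np.histogram(P[:,2],bins=b)[0]].T)
m=(P[:,2]>188)&(P[:,2]<215)
r=cv2.minAreaRect(P[m][:,:2].astype(np.float32)); print('strap',r,m.sum(),P[m].mean(0)); print(cv2.boxPoints(r))
A=np.c_[P[m][:,:2],np.ones(m.sum())]; print('plane',np.linalg.lstsq(A,P[m][:,2],rcond=None)[0])
low=(P[:,2]>4.5)&(P[:,2]<14); print('foot',low.sum(),cv2.minEnclosingCircle(P[low][:,:2].astype(np.float32)))
Ds=np.load('pics/s0.npy'); Q,_=cloud('scene',Ds,262,318,150,235)
m=(Q[:,2]>188)&(Q[:,2]<215); print('scene strap',cv2.minAreaRect(Q[m][:,:2].astype(np.float32)),m.sum(),Q[m].mean(0))
# foot by dark contour
g=cv2.cvtColor(im,cv2.COLOR_BGR2GRAY); g=cv2.GaussianBlur(g,(3,3),0)
print(proj('top',[[0,0,0]]), g[193,333:345], g[160:170,355])
for t in (60,75):
  k=(g<t).astype(np.uint8); cs,_=cv2.findContours(k,0,1)
  for c in cs:
    x,y,w,h=cv2.boundingRect(c)
    if 320<x<345 and 45<w<70: 
        q=cv2.fitEllipse(c); print(t,q,onz('top',*q[0],8))
        W=np.array([onz('top',*p,8)[:2] for p in c[:,0]],np.float32); print(cv2.minEnclosingCircle(W))
E
```

```text
[[ -20    4   20   90  110  130  145  158  170  180  188  194  200  206]
 [5520 1511  133  244  393   13  111   75    1    1   16  474  141    0]]
strap ((542.8796997070312, -130.9287109375), (36.450191497802734, 96.94917297363281), 72.5622787475586) 631 [ 542.49600719 -130.56870945  198.3446778 ]
[[ 491.17136 -133.78992]
 [ 583.66504 -162.84258]
 [ 594.588   -128.0675 ]
 [ 502.09436  -99.01485]]
plane [-2.46529814e-02  9.59958259e-03  2.12972227e+02]
foot 1290 ((556.674072265625, -141.26943969726562), 178.04151916503906)
scene strap ((573.689453125, -32.28472900390625), (250.4296112060547, 99.30692291259766), 72.2081298828125) 357 [ 545.97301163 -121.49595483  197.63702745]
[[310.4142855  399.78973625]] [ 37  36  37  36  37  38  48  67  90 111 125 131] [97 96 96 96 91 74 56 52 66 82]
60 ((359.91790771484375, 191.21849060058594), (50.48793029785156, 51.84062194824219), 51.06649398803711) [ 555.80284841 -136.33982907    8.        ]
((552.3185424804688, -133.64418029785156), 75.25422668457031)
75 ((359.1311950683594, 191.7398223876953), (54.1049919128418, 54.682010650634766), 124.58464813232422) [ 554.36748    -134.16414131    8.        ]
((555.4776000976562, -135.38467407226562), 78.94063568115234)
```

```bash
python3 - <<'E'
from h import *
D=np.load('pics/t0.npy'); P,uv=cloud('top',D,0,640,40,400)
for n,(u0,u1,v0,v1) in dict(big=(228,312,140,240),pot=(395,490,85,160),bowl=(438,485,182,230),glass=(402,445,225,268),orange=(370,440,270,345),pan=(485,600,60,165),tray=(490,605,155,260)).items():
    m=(uv[:,0]>u0)&(uv[:,0]<u1)&(uv[:,1]>v0)&(uv[:,1]<v1)&(P[:,2]>12)
    q=P[m]; print(n,q.min(0).round(),q.max(0).round())
    if n=='big':
        s=q[q[:,2]>q[:,2].max()-25]; print(cv2.minAreaRect(s[:,:2].astype(np.float32)), s[:,2].mean())
p=arm.camera_params('wrist'); print(p['mount'])
# tilt check: strap eroded plane
m=(uv[:,0]>350)&(uv[:,0]<385)&(uv[:,1]>160)&(uv[:,1]<212)&(P[:,2]>188)
q=P[m]; e=np.array([.954,-.3]); s=(q[:,:2]-[553.5,-134.4])@e; y=(q[:,:2]-[553.5,-134.4])@[.3,.954]
k=abs(y)<14; print(np.polyfit(s[k],q[k,2],1),s.min(),s.max(),y.min(),y.max())
E
```

```text
big [442.   3.  12.] [661. 221. 291.]
((538.9576416015625, 117.750732421875), (52.8839225769043, 140.9897918701172), 68.51390075683594) 283.9816128453161
pot [ 653. -500.   12.] [ 844. -235.   95.]
bowl [ 452. -457.   12.] [ 567. -340.   62.]
glass [ 358. -347.   12.] [ 446. -255.   52.]
orange [ 172. -326.   12.] [ 323. -175.  204.]
pan [ 607. -799.   12.] [ 917. -486.  147.]
tray [ 380. -812.   12.] [ 649. -505.  147.]
[[-8.65852715e-04  9.56184366e-01  2.92763914e-01  7.39779492e+01]
 [ 9.99999026e-01  5.07360884e-04  1.30043803e-03  9.91393382e-01]
 [ 1.09492155e-03  2.92764755e-01 -9.56183873e-01 -1.42546264e+02]
 [ 0.00000000e+00  0.00000000e+00  0.00000000e+00  1.00000000e+00]]
[-2.85204091e-02  1.98073927e+02] -59.65592120915441 37.30887944739008 -18.10554832062237 18.36501261793032
```

Request:
drive_tool([
  [0,0,-0.03,0,0.085],
  [0,0,-0.04,0,0.085],
  [0,0,-0.03,0,0.085],
  [0.026,0.028,0,0,0.085],
  [0.026,0.028,0,0,0.085],
  [0.026,0.028,0,0,0.085],
  [0.026,0.028,0,0,0.085],
  [0.026,0.028,0,0,0.085],
  [0.026,0.028,0,0,0.085],
  [0.026,0.028,0,0,0.085],
  [0.026,0.028,0,0,0.085],
  [0.026,0.028,0,0,0.085],
  [0.026,0.028,0,0,0.085],
  [0.026,0.028,0,0,0.085],
  [0.026,0.028,0,0,0.085],
  [0.026,0.028,0,0,0.085],
  [0.026,0.028,0,0,0.085],
  [0.026,0.028,0,0,0.085],
])

```text
clock: 1.9
position: [436.4, 59.0, 331.1]
ee_rot: [0.985, -0.172, -0.0, -0.0]
contact_force: [0.8, 0.3, 0.2]
gripper_width: 84.8
```

Request:
drive_tool([
  [0.032,0.036,0,0,0.085],
  [0.032,0.036,0,0,0.085],
  [0.032,0.036,0,0,0.085],
  [0.032,0.036,0,0,0.085],
  [0,0,0,8.5,0.085],
  [0,0,0,8.5,0.085],
  [0,0,0,8.5,0.085],
  [0,0,0,8.5,0.085],
  [0,0,0,8.5,0.085],
  [0,0,0,8.5,0.085],
  [0,0,0,8.5,0.085],
  [0,0,0,8.5,0.085],
  [0,0,0,8.5,0.085],
  [0,0,0,8.5,0.085],
  [0,0,0,8.5,0.085],
  [0,0,0,8.5,0.085],
  [0,0,0,8.5,0.085],
  [0,0,0,8.5,0.085],
  [0,0,0,8.5,0.085],
  [0,0,0,8.5,0.085],
])

```text
clock: 3.9
position: [507.7, -118.1, 330.8]
ee_rot: [-0.206, 0.978, 0.0, -0.001]
contact_force: [-1.0, -0.9, 0.5]
gripper_width: 85.2
```

Request:
drive_tool([
  [0,0,0,8.5,0.075],
  [0,0,0,8.5,0.065],
  [0,0,0,8.5,0.058],
  [0,0,0,8.5,0.055],
  [0,0,0,7.6,0.055],
  [0,0,-0.0,0,0.055],
  [0,0,0,0,0.055],
  [0,0,0,0,0.055],
])

```text
clock: 4.7
position: [507.9, -118.2, 331.1]
ee_rot: [0.15, 0.989, 0.0, -0.0]
contact_force: [0.1, 0.5, -0.7]
gripper_width: 55.0
```

```bash
python3 - <<'E'
from h import *
s=arm.read_state(); print(s['position'],s['ee_rot'],s['joints'],s['gripper_width'])
snap('wrist','w1'); snap('top','t1')
E
```

```text
[ 507.88603397 -118.18981779  331.14351666] [ 1.50452337e-01  9.88617247e-01  1.64617322e-06 -1.82115610e-04] [ 8.27679534e-02  1.50079662e-01 -6.56547490e-02 -8.96556097e-05
 -1.35541548e+00 -1.95559671e+00] 54.95281171546301
```

View pics/w1.png

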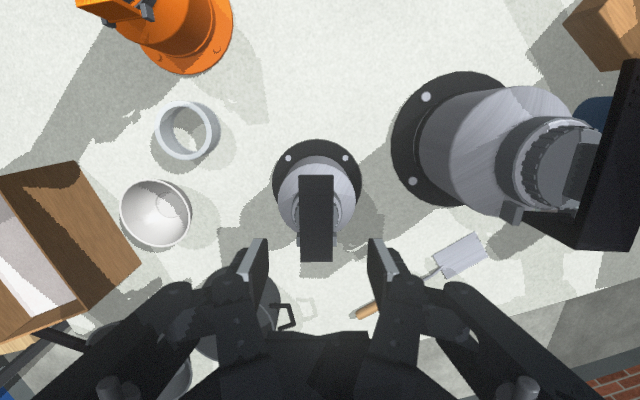

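Wrist view: strap spans columns 300–333 and rows 175–262, with the fingers symmetric about column ~317. I'll use it to cross-check the strap position.

```bash
cat >> h.py <<'E'
from scipy.spatial.transform import Rotation as Ro
def wcloud(D,pos,rot,u0,u1,v0,v1):
    p=CP('wrist'); U,V=np.meshgrid(np.arange(u0,u1),np.arange(v0,v1)); U=U.ravel();V=V.ravel(); d=D[V,U]; k=d>0;U=U[k];V=V[k];d=d[k]
    q=cv2.undistortPoints(np.c_[U,V].astype(float)[:,None],np.array(p['K'],float),np.array(p['dist'],float))[:,0]
    c=np.c_[q[:,0]*d,-q[:,1]*d,-d]; M=np.array(p['mount'],float)
    t=c@M[:3,:3].T+M[:3,3]
    return Ro.from_quat(rot).apply(t)+pos, np.c_[U,V]
E
python3 - <<'E'
from h import *
s=arm.read_state(); D=np.load('pics/w1.npy')
P,uv=wcloud(D,s['position'],s['ee_rot'],270,365,130,265)
m=(P[:,2]>188)&(P[:,2]<210); print(cv2.minAreaRect(P[m][:,:2].astype(np.float32)),m.sum(),P[m][:,2].mean())
e=np.array([.954,-.3]);f=np.array([.3,.954]);q=P[m]
S=(q[:,:2]-[554,-134.6])@e; y=(q[:,:2]-[554,-134.6])@f; print(S.min(),S.max(),y.min(),y.max(),np.polyfit(S,q[:,2],1))
# cap disc / neck
for a,b in ((146,155),(158,168),(4,14)):
    m=(P[:,2]>a)&(P[:,2]<b)
    if m.sum()>10: print(a,m.sum(),cv2.minEnclosingCircle(P[m][:,:2].astype(np.float32)))
E
```

```text
((540.5245361328125, -130.81057739257812), (35.971458435058594, 99.17193603515625), 72.82980346679688) 2938 197.99207848812262
-63.56225385583529 35.647358907592626 -18.631379886080982 17.58342632797723 [-1.99680998e-02  1.97647178e+02]
146 303 ((559.0631713867188, -136.96229553222656), 40.15114974975586)
158 196 ((548.6084594726562, -133.28176879882812), 26.618215560913086)
4 1806 ((548.0062866210938, -133.13870239257812), 77.96146392822266)
```

Request:
drive_tool([
  [0.003,-0.002,0.03,0,0.055],
  [0,0,0.04,0,0.055],
  [0,0,0.03,0,0.055],
  [0,0,0.025,0,0.052],
  [0,0,0.015,0,0.05],
  [0,0,0.01,0,0.046],
  [0,0,0.005,0,0.042],
  [0,0,0,0,0.04],
  [0,0,0,0,0.039],
  [0,0,0,0,0.038],
  [0,0,0,0,0.038],
  [0,0,0,0,0.038],
])

```text
clock: 6.0
position: [504.7, -119.2, 176.8]
ee_rot: [0.151, 0.988, 0.0, 0.0]
contact_force: [0.8, -0.8, 0.2]
gripper_width: 37.8
```

```bash
python3 - <<'E'
from h import *
s=arm.read_state(); print(s['position'],s['contact_force'],s['wrist_torque'],s['gripper_width'])
snap('wrist','w2')
im,_=snap('scene','s2'); cv2.imwrite('pics/s2c.png',cv2.resize(im[90:260,220:400],None,fx=4,fy=3.5))
E
```

```text
[ 504.71282638 -119.19006837  176.78010538] [ 0.83916865 -0.82227326  0.18385373] [-0.03020786 -0.01978037  0.02856137] 37.84505019618049
```

View pics/w2.png

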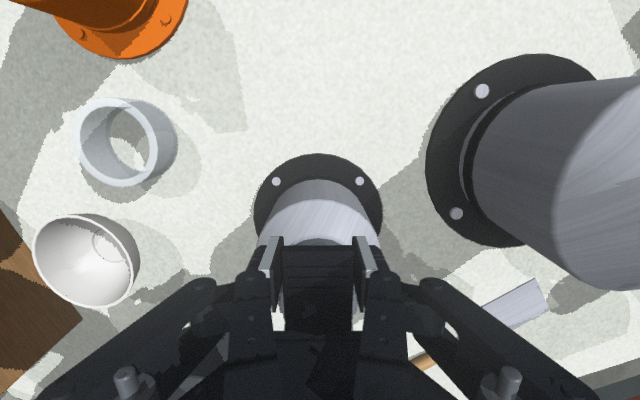

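View pics/s2c.png

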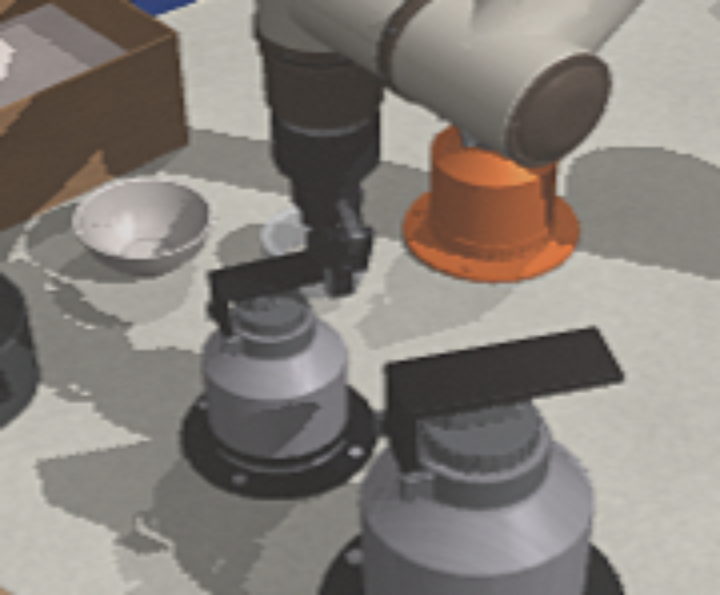

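Fingers straddle the strap end (columns 285–352 between pads at 278 and 355). I'll close in small steps.

Request:
drive_tool([
  [0,0,0,0,0.037],
  [0,0,0,0,0.036],
  [0,0,0,0,0.036],
  [0,0,0,0,0.036],
])

```text
clock: 6.5
position: [504.5, -119.1, 176.4]
ee_rot: [0.151, 0.988, 0.0, 0.0]
contact_force: [-0.4, 1.1, 0.9]
gripper_width: 36.2
```

Request:
drive_tool([
  [0,0,0,0,0.035],
  [0,0,0,0,0.035],
  [0,0,0,0,0.035],
])

```text
clock: 6.8
position: [504.5, -119.1, 176.4]
ee_rot: [0.151, 0.988, 0.0, 0.0]
contact_force: [-0.5, 1.5, 1.9]
gripper_width: 35.7
```

Request:
drive_tool([
  [0,0,-0.002,0,0.035],
  [0,0,-0.002,0,0.035],
  [0,0,-0.002,0,0.035],
])

```text
clock: 7.1
position: [506.4, -119.6, 181.3]
ee_rot: [0.151, 0.988, 0.0, 0.002]
contact_force: [8.5, -3.7, -11.7]
gripper_width: 35.4
```

Request:
drive_tool([
  [-0.002,0,0,0,0.035],
  [-0.0015,0,0,0,0.035],
  [0,0,0,0,0.035],
])

```text
clock: 7.4
position: [506.6, -119.8, 181.6]
ee_rot: [0.152, 0.988, 0.0, -0.002]
contact_force: [-0.8, 2.9, -2.1]
gripper_width: 35.3
```

```bash
python3 - <<'E'
import numpy as np
f=lambda t:np.array([-85*np.cos(t)+43.5*np.sin(t),85*np.sin(t)+43.5*np.cos(t)])
for t in np.arange(0.0,2.76,.05): print(round(t,2),f(t).round(1), (f(t+.05)-f(t)).round(2))
from h import *
s=arm.read_state(); print(s['position'],s['contact_force'],s['wrist_torque'],s['gripper_width'])
im,_=snap('scene','s3'); cv2.imwrite('pics/s3c.png',cv2.resize(im[90:260,220:400],None,fx=4,fy=3.5))
E
```

```text
0.0 [-85.   43.5] [2.28 4.19]
0.05 [-82.7  47.7] [2.49 4.07]
0.1 [-80.2  51.8] [2.69 3.95]
0.15 [-77.5  55.7] [2.88 3.81]
0.2 [-74.7  59.5] [3.07 3.66]
0.25 [-71.6  63.2] [3.25 3.5 ]
0.3 [-68.3  66.7] [3.42 3.33]
0.35 [-64.9  70. ] [3.58 3.16]
0.4 [-61.4  73.2] [3.73 2.97]
0.45 [-57.6  76.1] [3.88 2.78]
0.5 [-53.7  78.9] [4.01 2.59]
0.55 [-49.7  81.5] [4.14 2.38]
0.6 [-45.6  83.9] [4.25 2.17]
0.65 [-41.3  86.1] [4.35 1.96]
0.7 [-37.  88.] [4.45 1.74]
0.75 [-32.5  89.8] [4.53 1.51]
0.8 [-28.   91.3] [4.6  1.29]
0.85 [-23.4  92.6] [4.66 1.05]
0.9 [-18.8  93.6] [4.7  0.82]
0.95 [-14.1  94.4] [4.74 0.58]
1.0 [-9.3 95. ] [4.76 0.35]
1.05 [-4.6 95.4] [4.77 0.11]
1.1 [ 0.2 95.5] [ 4.77 -0.13]
1.15 [ 5.  95.4] [ 4.76 -0.37]
1.2 [ 9.7 95. ] [ 4.74 -0.61]
1.25 [14.5 94.4] [ 4.7  -0.84]
1.3 [19.2 93.5] [ 4.65 -1.08]
1.35 [23.8 92.5] [ 4.59 -1.31]
1.4 [28.4 91.2] [ 4.52 -1.53]
1.45 [32.9 89.6] [ 4.44 -1.76]
1.5 [37.4 87.9] [ 4.34 -1.98]
1.55 [41.7 85.9] [ 4.24 -2.19]
1.6 [46.  83.7] [ 4.13 -2.4 ]
1.65 [50.1 81.3] [ 4.  -2.6]
1.7 [54.1 78.7] [ 3.87 -2.8 ]
1.75 [58.  75.9] [ 3.72 -2.99]
1.8 [61.7 72.9] [ 3.57 -3.17]
1.85 [65.2 69.7] [ 3.4  -3.35]
1.9 [68.6 66.4] [ 3.23 -3.51]
1.95 [71.9 62.9] [ 3.05 -3.67]
2.0 [74.9 59.2] [ 2.86 -3.82]
2.05 [77.8 55.4] [ 2.67 -3.96]
2.1 [80.5 51.4] [ 2.47 -4.09]
2.15 [82.9 47.3] [ 2.26 -4.2 ]
2.2 [85.2 43.1] [ 2.05 -4.31]
2.25 [87.2 38.8] [ 1.83 -4.41]
2.3 [89.1 34.4] [ 1.61 -4.49]
2.35 [90.7 29.9] [ 1.38 -4.57]
2.4 [92.1 25.3] [ 1.15 -4.63]
2.45 [93.2 20.7] [ 0.92 -4.68]
2.5 [94.1 16. ] [ 0.68 -4.72]
2.55 [94.8 11.3] [ 0.45 -4.75]
2.6 [95.3  6.5] [ 0.21 -4.77]
2.65 [95.5  1.8] [-0.03 -4.77]
2.7 [95.4 -3. ] [-0.27 -4.77]
2.75 [95.2 -7.8] [-0.51 -4.75]
[ 506.57966063 -119.83530771  181.57651974] [-0.76315992  2.87475068 -2.07209841] [0.94951916 0.63876085 0.11015306] 35.28069704511451
```

View pics/s3c.png

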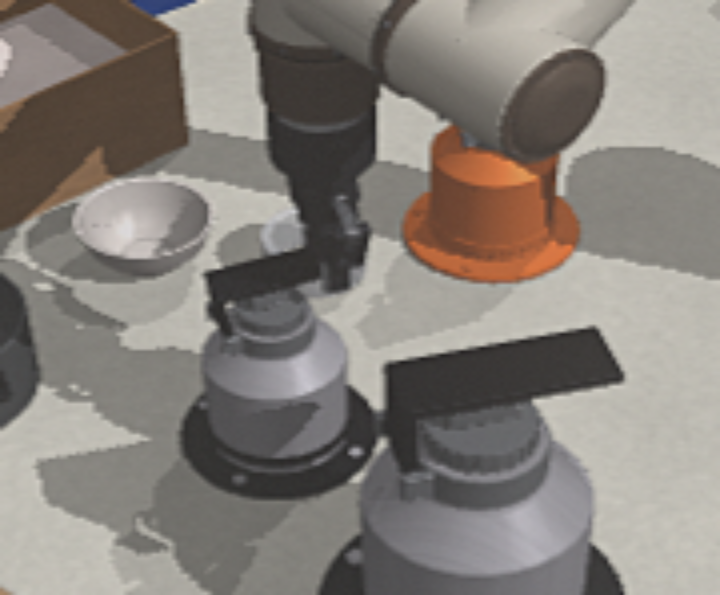

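Request:
drive_tool([
  [-0.0027,0,-0.004,0,0.035],
  [-0.0029,0,-0.0038,0,0.035],
  [-0.0031,0,-0.0037,0,0.035],
  [-0.0032,0,-0.0035,0,0.035],
])

```text
clock: 7.85
position: [519.1, -123.7, 197.6]
ee_rot: [0.151, 0.988, 0.0, -0.0]
contact_force: [-1.9, 4.7, -3.1]
gripper_width: 35.5
```

```bash
python3 - <<'E'
from h import *
s=arm.read_state(); print(s['position'],s['contact_force'],s['wrist_torque'],s['gripper_width'])
im,_=snap('scene','s4'); cv2.imwrite('pics/s4c.png',cv2.resize(im[90:260,220:400],None,fx=4,fy=3.5))
E
```

```text
[ 519.11174949 -123.730651    197.57381889] [-1.88275308  4.69930163 -3.10256353] [1.19915862 0.85391579 0.06853974] 35.46015389901776
```

View pics/s4c.png

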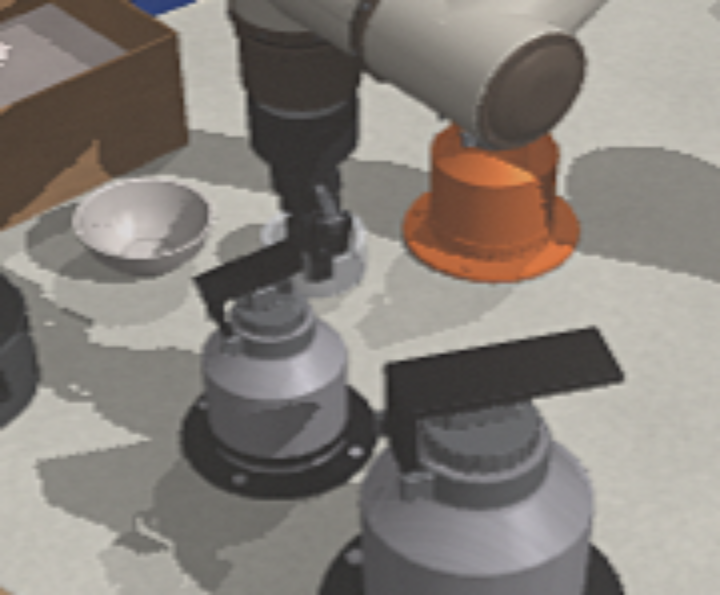

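Tab is lifting, forces small. Continuing along the arc.

Request:
drive_tool([
  [-0.0034,0.0005,-0.0033,0,0.035],
  [-0.0036,0.0005,-0.0032,0,0.035],
  [-0.0037,0,-0.003,0,0.035],
  [-0.0039,0,-0.0028,0,0.035],
  [-0.004,0,-0.0026,0,0.035],
  [-0.0041,0,-0.0024,0,0.035],
  [-0.0043,0,-0.0022,0,0.035],
  [-0.0044,0,-0.002,0,0.035],
])

```text
clock: 8.7
position: [549.4, -132.7, 218.9]
ee_rot: [0.151, 0.988, -0.0, -0.001]
contact_force: [-5.5, -0.9, -3.3]
gripper_width: 35.7
```

Request:
drive_tool([
  [-0.0045,0,-0.0017,0,0.035],
  [-0.0045,0,-0.0015,0,0.035],
  [-0.0046,0,-0.0013,0,0.035],
  [-0.0047,0,-0.001,0,0.035],
  [-0.0047,0,-0.0008,0,0.035],
  [-0.0047,0,-0.0006,0,0.035],
  [-0.0048,0,-0.0004,0,0.035],
  [-0.0048,0,-0.0001,0,0.035],
])

```text
clock: 9.5
position: [585.2, -143.8, 226.8]
ee_rot: [0.151, 0.988, -0.0, -0.0]
contact_force: [-4.9, -0.7, -0.8]
gripper_width: 35.3
```

```bash
python3 - <<'E'
from h import *
s=arm.read_state(); print(s['position'],s['contact_force'],s['wrist_torque'],s['gripper_width'])
im,_=snap('scene','s5'); cv2.imwrite('pics/s5c.png',cv2.resize(im[90:260,220:400],None,fx=4,fy=3.5))
E
```

```text
[ 585.22969544 -143.78973079  226.83275923] [-4.9325005  -0.71764369 -0.77204609] [0.03402314 1.70938123 0.07760791] 35.2858725917243
```

View pics/s5c.png

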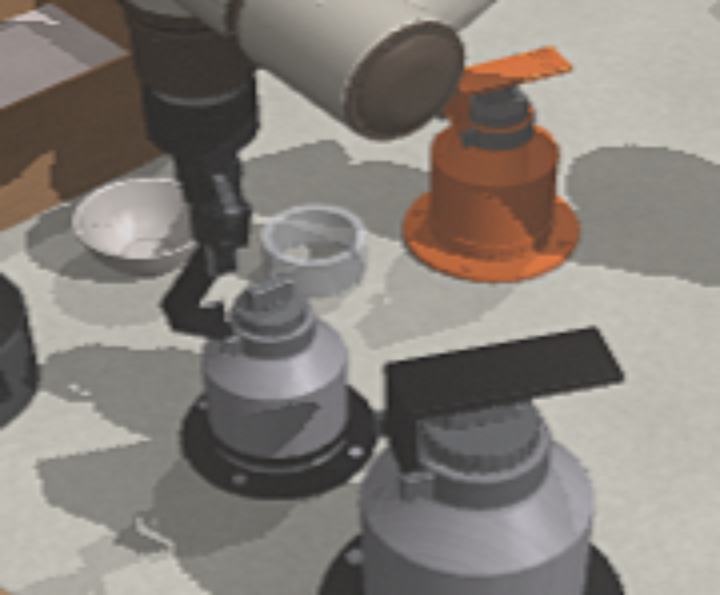

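Request:
drive_tool([
  [-0.0048,0,0.0001,0,0.035],
  [-0.0048,0,0.0004,0,0.035],
  [-0.0047,0,0.0006,0,0.035],
  [-0.0047,0,0.0008,0,0.035],
  [-0.0047,0,0.0011,0,0.035],
  [-0.0046,0,0.0013,0,0.035],
  [-0.0045,0,0.0015,0,0.035],
  [-0.0044,0,0.0018,0,0.035],
  [-0.0043,0,0.002,0,0.035],
  [-0.0042,0,0.0022,0,0.035],
])

```text
clock: 10.55
position: [630.2, -157.6, 216.3]
ee_rot: [0.151, 0.989, -0.0, 0.002]
contact_force: [-3.7, -1.4, 4.6]
gripper_width: 35.6
```

Request:
drive_tool([
  [-0.0041,0,0.0024,0,0.035],
  [-0.004,0,0.0026,0,0.035],
  [-0.0039,0,0.0028,0,0.035],
  [-0.0037,0,0.003,0,0.035],
  [-0.0036,0,0.0032,0,0.035],
  [-0.0034,0,0.0033,0,0.035],
  [-0.0032,0,0.0035,0,0.035],
  [-0.003,0,0.0037,0,0.035],
])

```text
clock: 11.35
position: [659.9, -166.7, 192.5]
ee_rot: [0.151, 0.989, -0.001, 0.005]
contact_force: [-0.4, -2.4, 5.2]
gripper_width: 35.5
```

Request:
drive_tool([
  [-0.0029,0,0.0038,0,0.035],
  [-0.0027,0,0.004,0,0.035],
  [-0.0025,0,0.0041,0,0.035],
  [-0.0023,0,0.0042,0,0.035],
  [-0.002,0,0.0043,0,0.035],
  [-0.0018,0,0.0044,0,0.035],
  [-0.0016,0,0.0045,0,0.035],
  [-0.0014,0,0.0046,0,0.035],
])

```text
clock: 12.15
position: [679.1, -172.5, 160.1]
ee_rot: [0.151, 0.989, -0.001, 0.009]
contact_force: [4.6, -4.8, 5.5]
gripper_width: 35.4
```

```bash
python3 - <<'E'
from h import *
s=arm.read_state(); print(s['position'],s['contact_force'],s['wrist_torque'],s['gripper_width'])
im,_=snap('scene','s6'); cv2.imwrite('pics/s6c.png',cv2.resize(im[90:260,220:400],None,fx=4,fy=3.5))
E
```

```text
[ 679.12731873 -172.54881045  160.11038904] [ 4.56155765 -4.75736739  5.53518859] [-1.13595976 -1.1089524   0.06237513] 35.42585185715121
```

View pics/s6c.png

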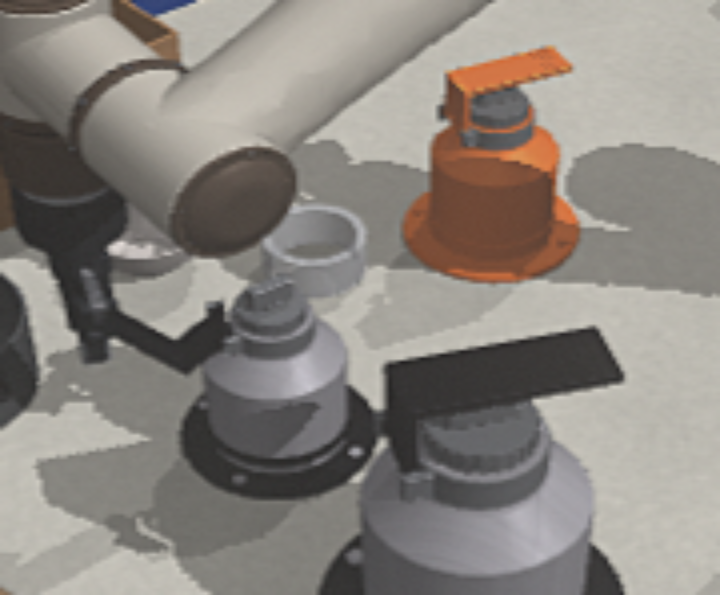

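Request:
drive_tool([
  [-0.0008,-0.0005,0.0046,0,0.035],
  [-0.0006,0,0.0047,0,0.035],
  [-0.0004,0,0.0047,0,0.035],
  [-0.0002,0,0.0047,0,0.035],
  [0,0,0.0048,0,0.035],
])

```text
clock: 12.7
position: [683.5, -173.9, 137.6]
ee_rot: [0.15, 0.989, -0.001, 0.012]
contact_force: [8.5, -5.6, 4.9]
gripper_width: 35.3
```

Request:
drive_tool([
  [0,0,0.004,0,0.035],
  [0.0002,0,0.004,0,0.035],
  [0.0003,0,0.003,0,0.035],
  [0,0,0,0,0.035],
])

```text
clock: 13.1
position: [683.3, -173.8, 125.9]
ee_rot: [0.15, 0.989, -0.001, 0.012]
contact_force: [9.8, -6.2, 2.6]
gripper_width: 35.7
```

Request:
drive_tool([
  [-0.001,0,0.002,0,0.035],
  [-0.001,0,0.002,0,0.035],
  [0,0,0.002,0,0.035],
  [0,0,0,0,0.035],
])

```text
clock: 13.5
position: [683.0, -173.8, 118.8]
ee_rot: [0.151, 0.989, -0.0, 0.009]
contact_force: [6.0, -4.7, 1.9]
gripper_width: 35.3
```

```bash
python3 - <<'E'
from h import *
s=arm.read_state(); print(s['position'],s['contact_force'],s['wrist_torque'],s['gripper_width'])
im,_=snap('scene','s7'); cv2.imwrite('pics/s7c.png',cv2.resize(im[120:260,220:350],None,fx=6,fy=4.2))
E
```

```text
[ 682.95689898 -173.78862074  118.7658214 ] [ 5.97620147 -4.67620389  1.9440383 ] [-1.03652787 -1.52709342  0.04396812] 35.25890948452418
```

View pics/s7c.png

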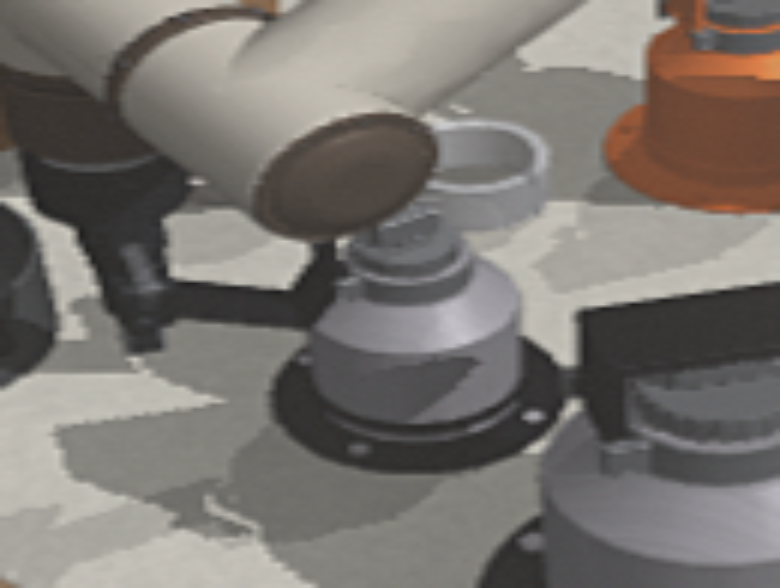

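Request:
drive_tool([
  [0,0,0.002,0,0.035],
  [0,0,0.002,0,0.035],
  [0,0,0.001,0,0.035],
  [0,0,0,0,0.035],
])

```text
clock: 13.95
position: [682.4, -173.5, 113.5]
ee_rot: [0.151, 0.989, -0.0, 0.008]
contact_force: [5.0, -3.0, 3.1]
gripper_width: 35.2
```

```bash
python3 - <<'E'
from h import *
snap('wrist','w8')
im,D=snap('scene','s8'); cv2.imwrite('pics/s8c.png',cv2.resize(im[150:230,230:320],None,fx=8,fy=7,interpolation=cv2.INTER_CUBIC))
print(proj('scene',[[683,-174,132],[587,-145,150]]))
P,uv=cloud('scene',D,240,310,150,225)
a=np.array([553,-134.2]);e=np.array([.954,-.3]);f=np.array([.3,.954])
g=cv2.cvtColor(im,cv2.COLOR_BGR2GRAY)[uv[:,1],uv[:,0]]
s=(P[:,:2]-a)@e-37; y=(P[:,:2]-a)@f
m=(g<50)&(abs(y)<25)&(s>-5)&(s<110)&(P[:,2]>70)
for i in np.where(m)[0][::8]: print(uv[i],s[i].round(1),y[i].round(1),(P[i,2]-150).round(1))
E
```

```text
[[241.26982505 195.05943911]
 [274.04567371 182.44028433]]
[249 162] 67.2 21.8 118.8
[274 179] -4.4 -10.8 3.3
[273 182] 0.5 -5.4 -2.4
[273 184] 2.0 -1.0 -6.1
[271 186] 7.5 -6.1 -17.3
[273 187] 4.9 8.6 -8.6
[255 188] 53.9 -15.1 -18.9
[253 189] 60.5 -12.8 -18.7
[261 189] 37.6 -9.2 -22.9
[269 189] 13.5 -10.0 -31.5
[261 190] 37.8 -10.0 -27.7
[269 190] 15.0 -4.3 -29.8
[269 191] 15.1 -5.3 -35.0
[269 192] 16.5 0.4 -33.2
[269 193] 17.7 4.9 -32.8
[273 194] 9.2 19.9 -25.5
[258 196] 53.5 18.0 -20.8
[269 197] 22.0 20.2 -33.5
```

View pics/s8c.png

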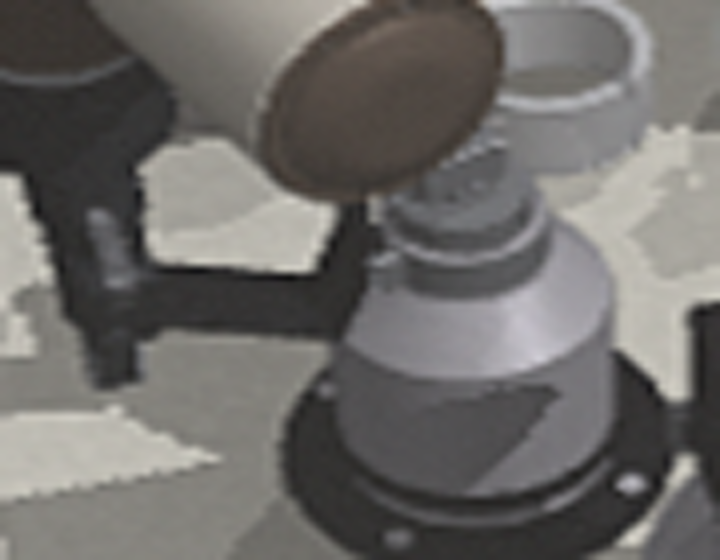

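View pics/w8.png

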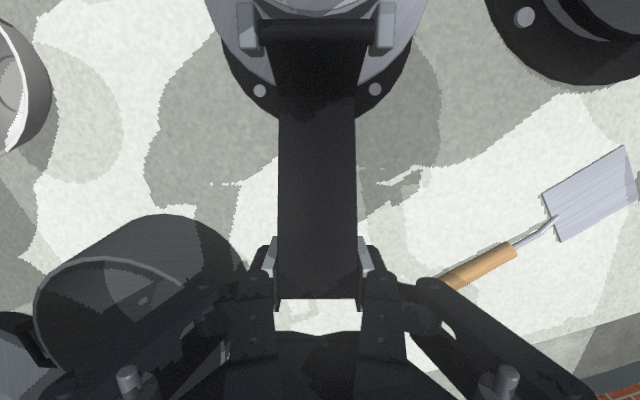

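```bash
cat > tab.py <<'E'
from h import *
def tab(f,pos,rot,u0,u1,v0,v1):
    D=np.load(f'pics/{f}.npy'); P,uv=wcloud(D,pos,rot,u0,u1,v0,v1)
    a=np.array([551.5,-133.8]);e=np.array([.954,-.3])
    s=(P[:,:2]-a)@e-37
    for v in range(v0,v1,12):
        k=abs(uv[:,1]-v)<2
        if k.sum(): print(v,np.median(s[k]).round(1),(np.median(P[k,2])-150).round(1))
    p=np.polyfit(s,P[:,2]-150,1); print('slope angle theta',np.pi-np.arctan(p[0]),p)
E
python3 - <<'E'
from tab import *
s=arm.read_state(); tab('w8',s['position'],s['ee_rot'],295,340,60,280)
print(s['contact_force'],s['ee_rot'])
E
```

```text
60 5.1 -9.0
72 8.3 -16.5
84 12.2 -24.8
96 16.8 -34.5
108 22.3 -32.7
120 27.7 -30.2
132 33.0 -27.6
144 38.2 -25.3
156 43.4 -22.9
168 48.5 -20.6
180 53.6 -18.2
192 58.6 -15.8
204 63.6 -13.7
216 68.4 -11.3
228 73.3 -9.1
240 78.2 -7.0
252 82.9 -4.7
264 87.7 -2.6
276 92.4 -0.3
slope angle theta 2.8541286364680976 [  0.29565306 -32.01399749]
[ 6.3973242  -3.28961686  3.05227227] [ 1.50757484e-01  9.88537032e-01 -3.03858522e-04  8.16240135e-03]
```

Wrist depth puts the strap at θ ≈ 2.70, just short of the stop, with the pads now slipping along it. I'll release, close the fingers and nudge the strap down from above.

Request:
drive_tool([
  [0,0,0,0,0.04],
  [0,0,0,0,0.05],
  [0,0,0,0,0.052],
  [0,0,-0.02,0,0.052],
  [0,0,-0.03,0,0.052],
  [0,0,-0.02,0,0.03],
  [0.006,0,0,0,0.0],
  [0,0,0,0,0.0],
  [0,0,0,0,0.0],
  [0,0,0,0,0.0],
])

```text
clock: 15.05
position: [669.6, -170.5, 179.0]
ee_rot: [0.151, 0.988, -0.0, -0.001]
contact_force: [-0.1, 0.5, -0.6]
gripper_width: -0.4
```

```bash
python3 - <<'E'
from tab import *
s=arm.read_state(); print(s['position'],s['contact_force'],s['ee_rot'],s['gripper_width']);snap('wrist','w9'); tab('w9',s['position'],s['ee_rot'],305,330,100,240)
E
```

```text
[ 669.57384106 -170.50255834  178.98797211] [-0.06098553  0.52563131 -0.63311221] [ 1.51384289e-01  9.88474251e-01 -5.31239207e-05 -1.20359551e-03] -0.37462295663269857
100 4.1 -6.8
112 10.7 -22.4
124 19.0 -34.2
136 27.2 -30.4
148 35.2 -26.7
160 43.2 -23.0
172 51.0 -19.4
184 58.7 -15.9
196 66.4 -12.6
208 73.9 -8.9
220 81.3 -5.4
232 88.7 -1.9
slope angle theta 2.8114929079018722 [  0.34263632 -32.85263497]
```

View pics/w9.png

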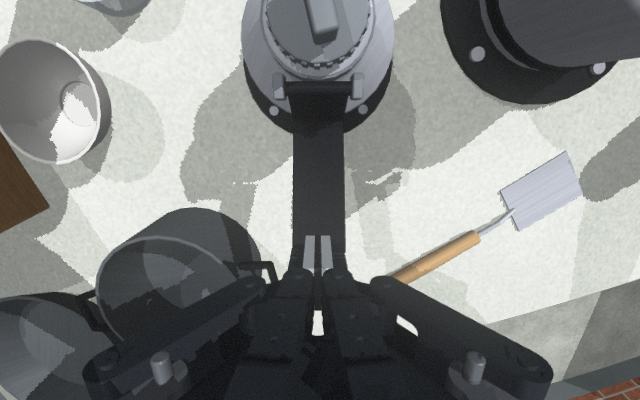

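Request:
drive_tool([
  [0,0,0.015,0,0],
  [0,0,0.012,0,0],
  [0,0,0.003,0,0],
  [0,0,0.002,0,0],
  [0,0,0.001,0,0],
  [0,0,0,0,0],
])

```text
clock: 15.7
position: [669.7, -170.6, 147.6]
ee_rot: [0.151, 0.988, -0.0, -0.0]
contact_force: [-1.1, 0.1, 0.9]
gripper_width: 0.0
```

Request:
drive_tool([
  [0,0,0.002,0,0],
  [0,0,0.001,0,0],
  [0,0,0,0,0],
])

```text
clock: 16.0
position: [670.0, -170.7, 146.4]
ee_rot: [0.151, 0.989, -0.0, 0.0]
contact_force: [-5.0, 1.6, 6.7]
gripper_width: 0.3
```

Request:
drive_tool([
  [0,0,0.001,0,0],
  [0,0,0.001,0,0],
  [0,0,0,0,0],
])

```text
clock: 16.3
position: [670.1, -170.7, 146.1]
ee_rot: [0.151, 0.989, -0.0, 0.001]
contact_force: [-7.5, 3.5, 12.1]
gripper_width: -0.1
```

12 N with only 0.3 mm of give: the tab is at its stop. Retreating to look at the cap.

Request:
drive_tool([
  [0,0,-0.02,0,0],
  [0,0,-0.04,0,0],
  [0,0,-0.04,0,0],
  [0,0,-0.04,0,0.02],
  [0.02,0,-0.01,0,0.04],
  [0.04,0,0,0,0.04],
  [0.04,0,0,0,0.04],
  [0.04,0,0,0,0.04],
  [0.02,0,0,0,0.04],
  [0,0,0,0,0.04],
  [0,0,0,0,0.04],
])

```text
clock: 17.4
position: [518.4, -122.8, 293.4]
ee_rot: [0.151, 0.989, 0.0, 0.002]
contact_force: [0.1, -0.5, -0.5]
gripper_width: 40.0
```

```bash
python3 - <<'E'
from h import *
s=arm.read_state(); print(s['position'],s['contact_force'],s['ee_rot'],s['gripper_width'],s['joints'])
im,D=snap('wrist','w10')
P,uv=wcloud(D,s['position'],s['ee_rot'],230,400,100,300)
for a,b in ((3,14),(140,154),(158,169),(180,192)):
    m=(P[:,2]>a)&(P[:,2]<b)
    if m.sum()>10: print(a,m.sum(),P[m].mean(0).round(1),cv2.minEnclosingCircle(P[m][:,:2].astype(np.float32)),cv2.minAreaRect(P[m][:,:2].astype(np.float32)))
E
```

```text
[ 518.41601747 -122.78150269  293.42083398] [ 0.13611863 -0.5115278  -0.46544701] [1.51181723e-01 9.88504378e-01 1.65165452e-04 1.77579089e-03] 39.98696121214405 [ 7.23580885e-02  1.85487201e-01 -1.14799155e-01  4.89698683e-04
 -1.26697383e+00 -1.94682783e+00]
3 2177 [ 512.2 -119.9    7.9] ((592.5907592773438, -151.5240936279297), 186.2622833251953) ((569.6939697265625, -164.41827392578125), (154.1160125732422, 366.349609375), 34.321834564208984)
140 953 [ 548.4 -133.4  149.4] ((590.4899291992188, -145.580810546875), 75.65951538085938) ((589.3771362304688, -146.1062469482422), (64.02367401123047, 149.5009002685547), 72.48988342285156)
158 1418 [ 545.3 -132.1  164. ] ((548.7509155273438, -133.2949676513672), 26.938159942626953) ((547.8802490234375, -133.04019165039062), (52.8471794128418, 51.50737380981445), 78.76823425292969)
180 418 [ 547.4 -132.9  185.8] ((548.3622436523438, -133.35044860839844), 17.179027557373047) ((548.408203125, -133.3110809326172), (12.070061683654785, 34.07242965698242), 86.90428924560547)
```

View pics/w10.png

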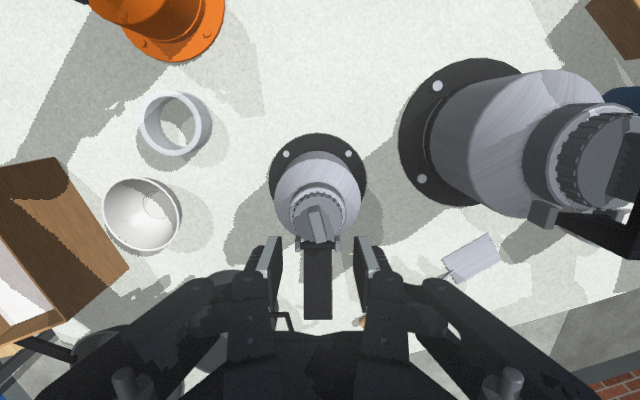

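```bash
python3 - <<'E'
from h import *
im,D=snap('scene','s11'); P,uv=cloud('scene',D,262,318,145,200)
a=(np.hypot(P[:,0]-551,P[:,1]+134)<45)
for lo,hi in ((158,168),(180,192)):
    m=a&(P[:,2]>lo)&(P[:,2]<hi); 
    if m.sum()>3: print('scene',lo,m.sum(),P[m].mean(0).round(1),cv2.minAreaRect(P[m][:,:2].astype(np.float32)),cv2.minEnclosingCircle(P[m][:,:2].astype(np.float32)))
cv2.imwrite('pics/s11c.png',cv2.resize(im[130:240,230:340],None,fx=6,fy=5,interpolation=cv2.INTER_CUBIC))
im,D=snap('top','t11'); cv2.imwrite('pics/t11c.png',cv2.resize(im[130:240,290:430],None,fx=5,fy=5,interpolation=cv2.INTER_CUBIC))
P,uv=cloud('top',D,330,390,160,220)
for lo,hi in ((158,168),(180,192)):
    m=(P[:,2]>lo)&(P[:,2]<hi)&(np.hypot(P[:,0]-551,P[:,1]+134)<45)
    if m.sum()>3: print('top',lo,m.sum(),P[m].mean(0).round(1),cv2.minAreaRect(P[m][:,:2].astype(np.float32)))
E
```

```text
scene 158 123 [ 555.6 -122.7  163.2] ((554.50439453125, -126.3595199584961), (49.40819549560547, 50.34135437011719), 58.96906661987305) ((552.6704711914062, -130.27317810058594), 29.003150939941406)
scene 180 51 [ 551.9 -129.1  185.4] ((551.021484375, -130.24417114257812), (36.7886962890625, 14.232681274414062), 1.8618141412734985) ((551.2232055664062, -131.421875), 18.75346565246582)
```

View pics/s11c.png

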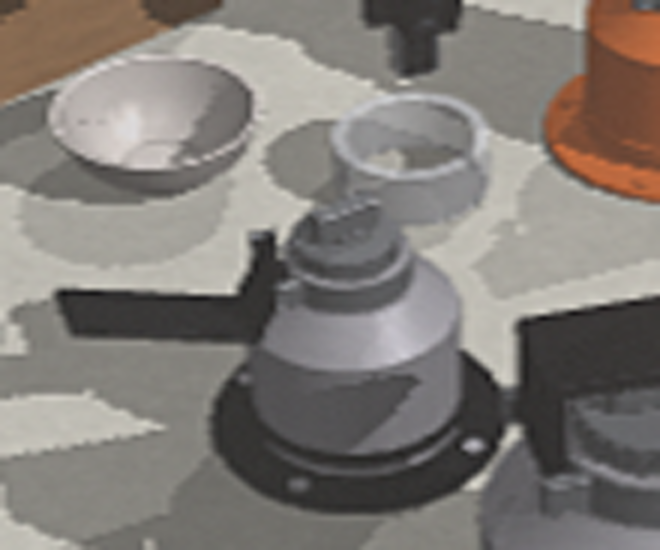

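View pics/t11c.png

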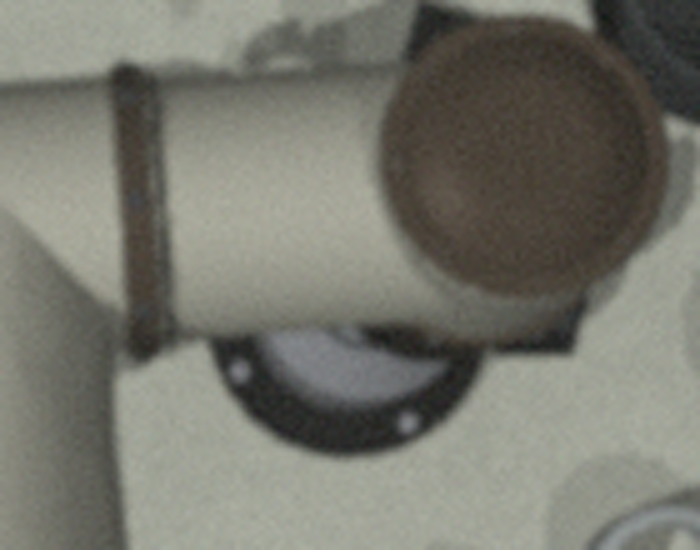

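The wing and tab (folded back) are clear in the scene crop. Wrist view: wing centre (548.4,−133.3), 12.1×34.1 mm, top at z 186, cap_turn ≈ 0.25. Moving over it.

Request:
drive_tool([
  [-0.017,0,0,0,0.04],
  [-0.017,0,0,0,0.04],
  [0,0,0,-7.2,0.04],
  [0,0,0,-7.1,0.04],
  [0,0,0.03,0,0.04],
  [0,0,0.04,0,0.04],
  [0,0,0.03,0,0.035],
  [0,0,0.015,0,0.03],
  [0,0,0.008,0,0.027],
  [0,0,0.003,0,0.024],
  [0,0,0,0,0.022],
  [0,0,0,0,0.02],
  [0,0,0,0,0.02],
  [0,0,0,0,0.02],
])

```text
clock: 18.95
position: [550.3, -132.9, 167.3]
ee_rot: [0.027, 1.0, 0.0, 0.001]
contact_force: [0.2, 0.7, 0.3]
gripper_width: 19.8
```

```bash
python3 - <<'E'
from h import *
s=arm.read_state(); print(s['position'],s['contact_force'],s['wrist_torque'],s['ee_rot'],s['gripper_width'])
im,D=snap('wrist','w12'); cv2.imwrite('pics/w12c.png',cv2.resize(im[180:360,230:400],None,fx=4,fy=3.3))
im,D=snap('scene','s12'); cv2.imwrite('pics/s12c.png',cv2.resize(im[130:240,230:340],None,fx=6,fy=5,interpolation=cv2.INTER_CUBIC))
E
```

```text
[ 550.26955526 -132.91140754  167.33681785] [0.1592183  0.68470603 0.29899134] [ 0.02678396 -0.06977962 -0.01972757] [2.71282764e-02 9.99631625e-01 2.77016965e-05 8.19010204e-04] 19.825651646618535
```

View pics/w12c.png

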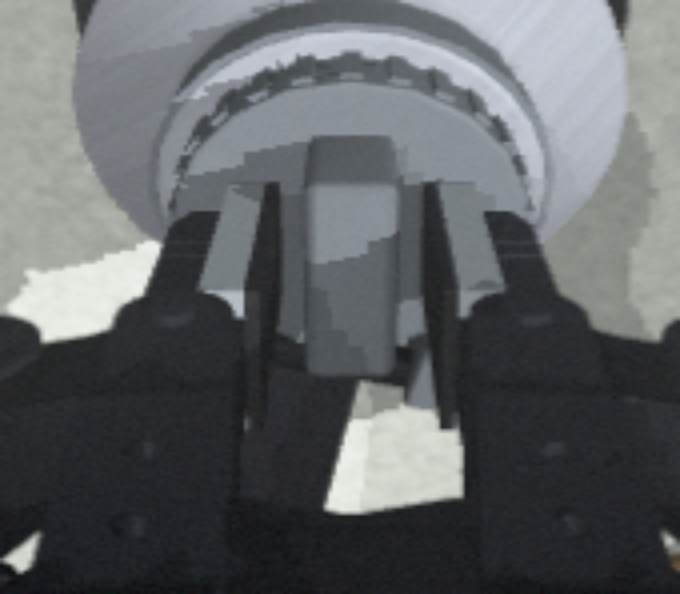

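View pics/s12c.png

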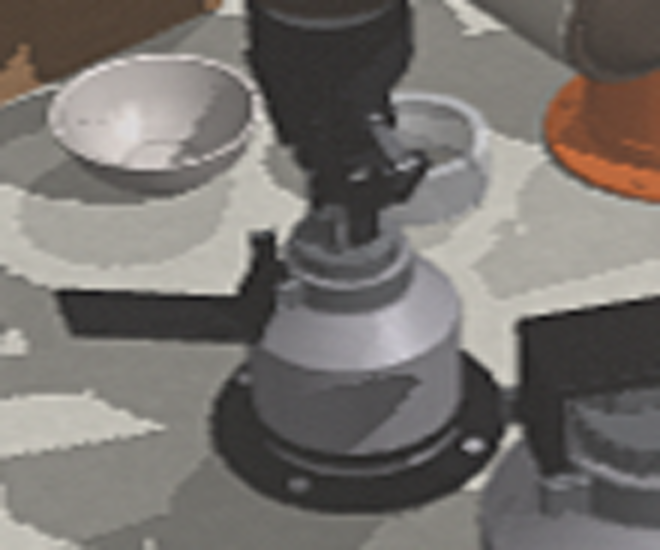

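Wing sits centred and aligned between the pads. Closing lightly.

Request:
drive_tool([
  [0,0,0,0,0.016],
  [0,0,0,0,0.013],
  [0,0,0,0,0.012],
  [0,0,0,0,0.0115],
  [0,0,0,0,0.011],
  [0,0,0,0,0.011],
  [0,0,0,0,0.011],
])

```text
clock: 19.75
position: [549.9, -133.0, 166.6]
ee_rot: [0.027, 1.0, -0.0, 0.0]
contact_force: [-1.3, -0.4, 1.2]
gripper_width: 11.7
```

```bash
cat > st.py <<'E'
from h import *
s=arm.read_state(); R=Ro.from_quat(s['ee_rot']).as_matrix(); y=np.degrees(np.arctan2(R[1,0],R[0,0]))
print(s['clock'],s['position'].round(2),'F',s['contact_force'].round(1),'T',s['wrist_torque'].round(3),'yaw',round(y,2),'turn',round(np.radians((y-162.7)%360),3),s['gripper_width'].round(2))
E
python3 st.py
```

```text
Traceback (most recent call last):
  File "st.py", line 3, in <module>
    print(s['clock'],s['position'].round(2),'F',s['contact_force'].round(1),'T',s['wrist_torque'].round(3),'yaw',round(y,2),'turn',round(np.radians((y-162.7)%360),3),s['gripper_width'].round(2))
                                                                                                                                                                      ^^^^^^^^^^^^^^^^^^^^^^^^
AttributeError: 'float' object has no attribute 'round'
```

Request:
drive_tool([
  [0,0,0,-5,0.011],
  [0,0,0,-5,0.011],
  [0,0,0,-4,0.011],
  [0,0,0,0,0.011],
])

```text
clock: 20.15
position: [549.9, -133.0, 166.9]
ee_rot: [-0.095, 0.995, -0.0, 0.0]
contact_force: [-1.7, -0.1, 3.3]
gripper_width: 11.8
```

```bash
sed -i "s/s\['gripper_width'\].round(2)/s['gripper_width']/" st.py; python3 st.py
```

```text
20.15 [ 549.92 -133.02  166.92] F [-1.7 -0.1  3.3] T [-0.17   0.329 -0.012] yaw -169.11 turn 0.492 11.777166563543014
```

Request:
drive_tool([
  [0,0,0,-4,0.011],
  [0,0,0,-3,0.011],
  [0,0,0,0,0.011],
])

```text
clock: 20.45
position: [550.0, -133.0, 167.0]
ee_rot: [-0.154, 0.988, -0.0, 0.0]
contact_force: [-1.6, -0.1, 4.5]
gripper_width: 11.6
```

```bash
python3 st.py
```

```text
20.45 [ 549.96 -133.02  167.  ] F [-1.6 -0.1  4.5] T [-0.126  0.488 -0.162] yaw -162.23 turn 0.612 11.56725437778817
```

Request:
drive_tool([
  [0,0,0.0005,-1,0.011],
  [0,0,0.0005,0,0.011],
  [0,0,0.0005,0,0.011],
  [0,0,0.0005,0,0.011],
])

```text
clock: 20.85
position: [549.9, -133.0, 165.2]
ee_rot: [-0.163, 0.987, -0.0, 0.0]
contact_force: [-1.8, -0.1, 6.4]
gripper_width: 11.6
```

```bash
python3 st.py
```

```text
20.85 [ 549.94 -133.02  165.2 ] F [-1.8 -0.1  6.4] T [-0.047  0.658 -0.091] yaw -161.18 turn 0.63 11.594854135775464
```

Request:
drive_tool([
  [0,0,0.0004,-1.5,0.011],
  [0,0,0,0,0.011],
])

```text
clock: 21.05
position: [550.0, -133.0, 164.9]
ee_rot: [-0.177, 0.984, -0.0, 0.0]
contact_force: [-2.8, 0.4, 5.4]
gripper_width: 11.5
```

```bash
python3 st.py
```

```text
21.05 [ 549.96 -133.03  164.93] F [-2.8  0.4  5.4] T [-0.028  0.666 -0.044] yaw -159.65 turn 0.657 11.48774227463018
```

Request:
drive_tool([
  [0,0,0.0003,-1.5,0.011],
  [0,0,0,0,0.011],
])

```text
clock: 21.25
position: [549.9, -133.0, 164.7]
ee_rot: [-0.19, 0.982, -0.0, 0.0]
contact_force: [-3.4, 0.3, 6.5]
gripper_width: 11.3
```

```bash
python3 st.py
```

```text
21.25 [ 549.93 -133.02  164.7 ] F [-3.4  0.3  6.5] T [-0.019  0.772 -0.05 ] yaw -158.15 turn 0.683 11.272209367776242
```

```bash
python3 - <<'E'
from h import *
im,D=snap('wrist','w13'); cv2.imwrite('pics/w13c.png',cv2.resize(im[180:360,230:400],None,fx=4,fy=3.3))
E
```

```text
(no output)
```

View pics/w13c.png

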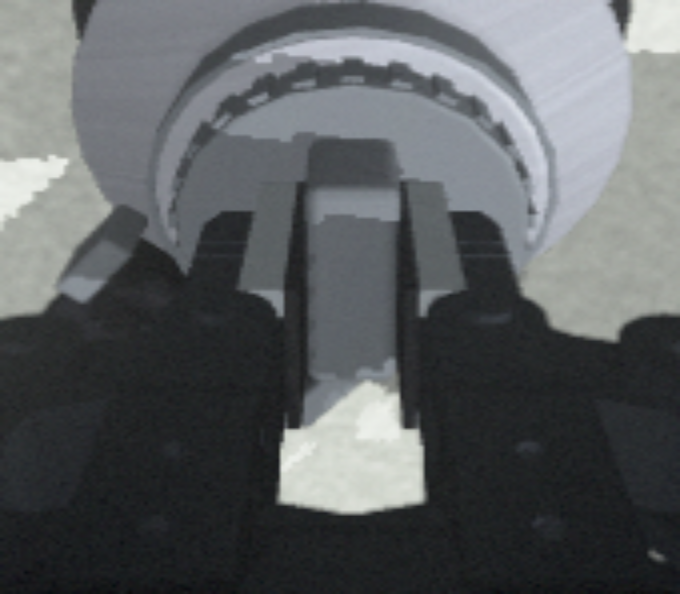

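Request:
drive_tool([
  [0,0,0,-2,0.011],
  [0,0,0,-2,0.011],
  [0,0,0,0,0.011],
])

```text
clock: 21.6
position: [550.0, -133.0, 164.8]
ee_rot: [-0.224, 0.975, -0.0, 0.0]
contact_force: [-2.4, 1.3, 6.4]
gripper_width: 11.6
```

```bash
python3 st.py; python3 - <<'E'
from h import *
for i in range(1): print(arm.read_state()['joint_efforts'].round(2))
im,D=snap('wrist','w14'); cv2.imwrite('pics/w14c.png',cv2.resize(im[180:360,230:400],None,fx=4,fy=3.3))
E
```

```text
21.6 [ 549.96 -133.05  164.8 ] F [-2.4  1.3  6.4] T [ 0.033  0.748 -0.014] yaw -154.13 turn 0.753 11.560732384988512
[  0.38 -31.54  15.95   3.16   0.74   0.15]
```

View pics/w14c.png

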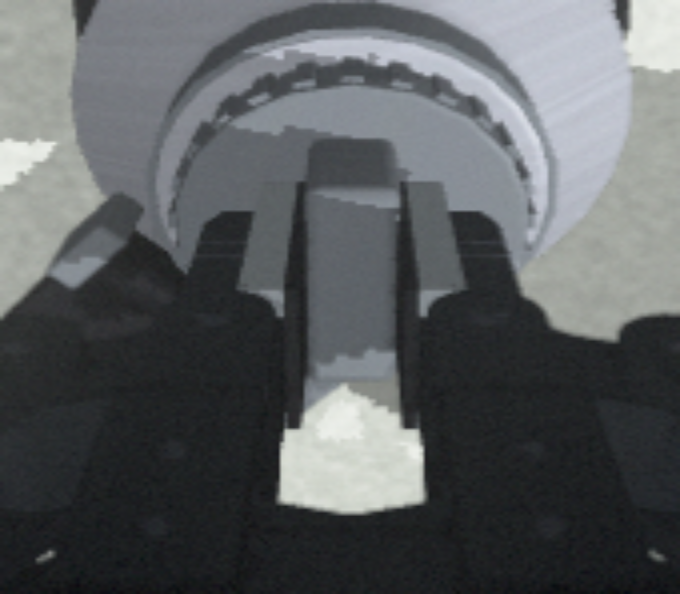

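Wing follows the jaws past 0.57 with low torque: it evidently gave at ~2 mm depth. Turning on while holding that press force and following the 1.5 mm/rad rise.

Request:
drive_tool([
  [0,0,0,-3,0.011],
  [0,0,-0.0001,-3,0.011],
  [0,0,0,0,0.011],
])

```text
clock: 21.95
position: [550.0, -133.0, 164.9]
ee_rot: [-0.275, 0.962, -0.0, 0.0]
contact_force: [-2.3, 0.4, 7.8]
gripper_width: 11.2
```

```bash
python3 st.py
```

```text
21.95 [ 549.95 -133.05  164.9 ] F [-2.3  0.4  7.8] T [-0.034  0.787 -0.047] yaw -148.12 turn 0.858 11.242688201932417
```

Request:
drive_tool([
  [0,0,0,-3,0.011],
  [0,0,-0.0001,-3,0.011],
  [0,0,0,0,0.011],
])

```text
clock: 22.25
position: [549.9, -133.0, 165.0]
ee_rot: [-0.325, 0.946, -0.0, 0.0]
contact_force: [-3.2, -0.5, 7.5]
gripper_width: 11.4
```

```bash
python3 st.py
```

```text
22.25 [ 549.93 -133.02  165.  ] F [-3.2 -0.5  7.5] T [ 0.019  0.779 -0.024] yaw -142.11 turn 0.963 11.422585778214156
```

Request:
drive_tool([
  [0,0,0,-3,0.011],
  [0,0,-0.0001,-3,0.011],
  [0,0,0,-3,0.011],
  [0,0,-0.0001,-3,0.011],
  [0,0,0,0,0.011],
])

```text
clock: 22.75
position: [550.0, -133.0, 165.2]
ee_rot: [-0.422, 0.907, -0.0, 0.0]
contact_force: [-2.3, -0.0, 6.9]
gripper_width: 11.3
```

```bash
python3 st.py;  python3 - <<'E'
from h import *
im,D=snap('wrist','w15'); cv2.imwrite('pics/w15c.png',cv2.resize(im[180:360,230:400],None,fx=4,fy=3.3))
E
```

```text
22.75 [ 549.96 -133.05  165.2 ] F [-2.3 -0.   6.9] T [0.015 0.738 0.021] yaw -130.11 turn 1.173 11.321586093127271
```

View pics/w15c.png

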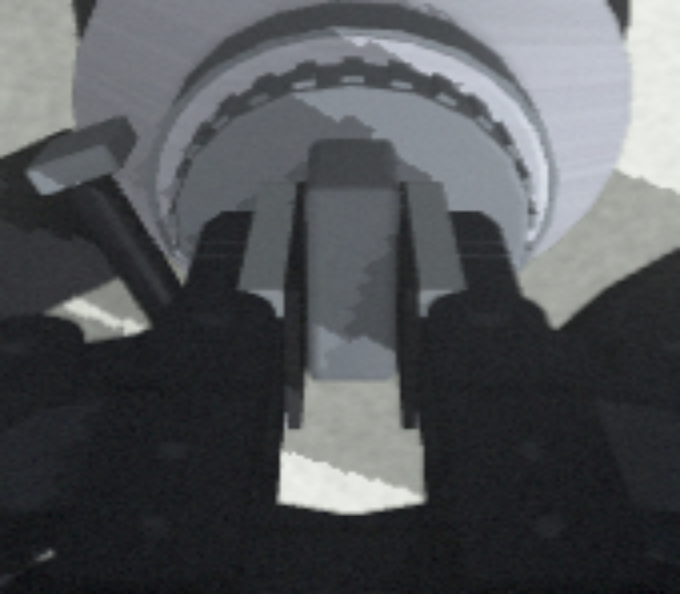

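The wing stays aligned at turn ≈ 1.17, so it's really turning. Continuing past 1.4.

Request:
drive_tool([
  [0,0,0,-3,0.011],
  [0,0,-0.0001,-3,0.011],
  [0,0,0,-3,0.011],
  [0,0,-0.0001,-3,0.011],
  [0,0,0,-3,0.011],
  [0,0,-0.0001,-3,0.011],
  [0,0,0,-3,0.011],
  [0,0,0,0,0.011],
])

```text
clock: 23.6
position: [550.0, -133.1, 165.6]
ee_rot: [-0.58, 0.815, -0.0, 0.0]
contact_force: [-3.2, 0.9, 6.6]
gripper_width: 11.3
```

```bash
python3 st.py
```

```text
23.6 [ 549.96 -133.07  165.6 ] F [-3.2  0.9  6.6] T [ 0.035  0.744 -0.013] yaw -109.11 turn 1.539 11.263356999541347
```

Request:
drive_tool([
  [0,0,-0.0005,-5,0.011],
  [0,0,-0.0005,-5,0.011],
  [0,0,-0.0005,-5,0.011],
  [0,0,-0.0005,-5,0.011],
  [0,0,0,-5,0.011],
  [0,0,-0.0002,-5,0.011],
  [0,0,-0.0001,-5,0.011],
  [0,0,0,0,0.011],
])

```text
clock: 24.4
position: [550.0, -133.1, 167.6]
ee_rot: [0.798, -0.602, 0.0, 0.0]
contact_force: [-1.5, -0.2, 5.7]
gripper_width: 11.7
```

```bash
python3 st.py
```

```text
24.4 [ 549.97 -133.06  167.61] F [-1.5 -0.2  5.7] T [-0.062  0.657  0.013] yaw -74.08 turn 2.151 11.725788768554905
```

Request:
drive_tool([
  [0,0,-0.0003,-5,0.011],
  [0,0,-0.0003,-5,0.011],
  [0,0,-0.0003,-5,0.011],
  [0,0,-0.0003,-5,0.011],
  [0,0,-0.0002,-5,0.011],
  [0,0,0,0,0.011],
])

```text
clock: 25.0
position: [550.0, -133.0, 168.9]
ee_rot: [0.91, -0.415, 0.0, 0.0]
contact_force: [-1.5, -0.8, 5.3]
gripper_width: 11.6
```

```bash
python3 st.py
```

```text
25.0 [ 549.99 -133.03  168.85] F [-1.5 -0.8  5.3] T [-0.141  0.524 -0.011] yaw -49.09 turn 2.587 11.636420351997364
```

Request:
drive_tool([
  [0,0,0,-3,0.011],
  [0,0,0,-3,0.011],
  [0,0,0,0,0.011],
])

```text
clock: 25.3
position: [550.0, -133.0, 168.8]
ee_rot: [0.93, -0.368, 0.0, 0.0]
contact_force: [-1.9, -0.3, 4.7]
gripper_width: 11.5
```

```bash
python3 st.py
```

```text
25.3 [ 549.97 -133.04  168.83] F [-1.9 -0.3  4.7] T [-0.061  0.53   0.011] yaw -43.13 turn 2.691 11.549258854949683
```

Request:
drive_tool([
  [0,0,0,-2,0.011],
  [0,0,0,-2,0.011],
  [0,0,0,0,0.011],
])

```text
clock: 25.6
position: [550.0, -133.0, 168.8]
ee_rot: [0.942, -0.336, 0.0, -0.0]
contact_force: [-1.8, 0.3, 5.3]
gripper_width: 11.6
```

```bash
python3 st.py;  python3 - <<'E'
from h import *
im,D=snap('wrist','w16'); cv2.imwrite('pics/w16c.png',cv2.resize(im[180:360,230:400],None,fx=4,fy=3.3))
E
```

```text
25.6 [ 549.98 -133.04  168.83] F [-1.8  0.3  5.3] T [-0.099  0.494 -0.567] yaw -39.27 turn 2.758 11.55734498475045
```

View pics/w16c.png

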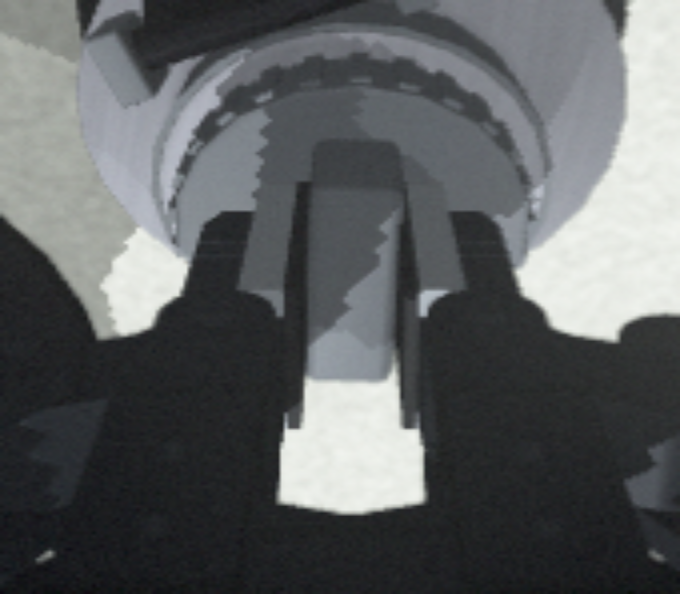

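Twist torque jumped to 0.57 N m: the stop is reached. Easing off, releasing and retreating.

Request:
drive_tool([
  [0,0,0,2,0.011],
  [0,0,0,0.5,0.013],
  [0,0,0,0,0.018],
  [0,0,0,0,0.024],
  [0,0,0,0,0.026],
  [0,0,0,0,0.026],
  [0,0,-0.01,0,0.026],
  [0,0,-0.02,0,0.026],
  [0,0,-0.04,0,0.03],
  [0,0,-0.04,0,0.04],
  [0,0,-0.02,0,0.04],
  [0,0,0,0,0.04],
])

```text
clock: 26.85
position: [551.2, -133.2, 302.7]
ee_rot: [0.935, -0.355, 0.004, -0.001]
contact_force: [0.4, 0.4, 0.0]
gripper_width: 40.6
```

```bash
python3 st.py;  python3 - <<'E'
from h import *
s=arm.read_state(); im,D=snap('wrist','w17')
P,uv=wcloud(D,s['position'],s['ee_rot'],200,430,80,330)
m=(P[:,2]>184)&(P[:,2]<196)&(np.hypot(P[:,0]-550,P[:,1]+133)<30); print(m.sum(),P[m][:,2].mean(),cv2.minAreaRect(P[m][:,:2].astype(np.float32)))
im,_=snap('scene','s17')
E
```

```text
26.85 [ 551.23 -133.21  302.73] F [0.4 0.4 0. ] T [0.024 0.014 0.019] yaw -41.6 turn 2.717 40.552619804736715
431 189.70579356170785 ((548.9572143554688, -133.715087890625), (11.61974811553955, 34.41141128540039), 48.085906982421875)
```

View pics/w17.png

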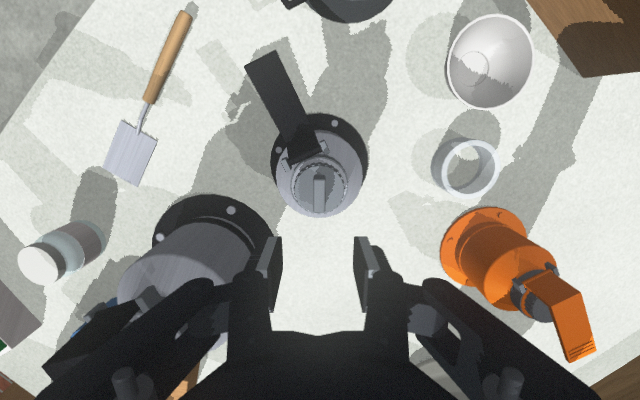

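View pics/s17.png

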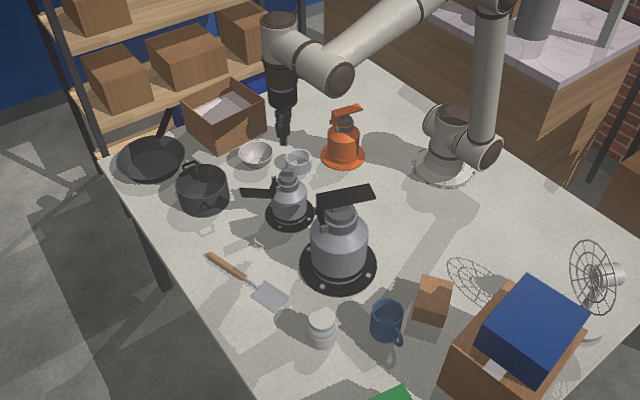

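Wing yaw gives cap_turn ≈ 2.71 and its height rose to 189.7 mm, as expected. The tab is folded back, nothing else has moved, and the gripper is clear. Handing in.

```bash
python3 -c "
from bench import arm
print(arm.job_done())"
```

```text
the job is handed in; nothing more can be done
None
```

I opened the smaller steel jug in the order asked and handed the job in at about 27 s. The cap is unscrewed to its stop and still on the jug, and the tab is folded back.

- **Tab:** I pinched it lightly and carried it over its arc. The pads slipped near the end, so I finished with closed fingertips, pressing down until it held at 12 N with almost no give.
- **Cap:** The catch gave at roughly 2 mm of press (about 6.5 N). I held that depth past 1.4 rad, then turned on until the torque jumped to 0.57 N m at the stop.

**Last checks:**
- The wing's angle gives a cap turn of about 2.71 rad. Its top rose from 186 to 189.7 mm, as it should.
- The last scene picture shows the tab folded back, the other goods where they were, and the gripper clear of everything with zero force.

**What disagreed:**
- The cameras differed by up to about 5 mm on the jug's axis, so I used a value in between.
- The wrist depth read the tab at about 2.71 rad, slightly under the stated 2.75. The firm contact, not that reading, is my evidence that it reached the stop.
- The grip force could not be measured. I kept it low by commanding only about 1 mm less than each part's width.

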